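# Wedge the bead chute's gate shut

## Robot

A 6-joint arm with a two-finger parallel gripper is mounted at the origin on the work surface. World frame = base frame: x ahead of the robot, y to its left, z up, the work surface at z = 0. Lengths are in m, angles in rad, forces in N, time in s.
With the tool pointing down it reaches from about 0.375 to 0.975 m from the base axis. Payload 3.8 kg.
Tool frame: the origin (TCP) lies midway between the tips of the shut fingers; the grasp point (between the pads) lies 19 mm behind it; z points along the fingers, y is the line along which they close (so a half turn about z gives the same grasp; the last joint's range is limited). The gripper opens to 85 mm and grips with 20 to 120 N. Pads are 22 mm wide; open, the fingers measure 114 mm over their backs; the gripper's body (76 mm by 85 mm) begins 54 mm behind the grasp point. The pads swing forward as they close: fully open they stand 13 mm farther back than shut.
Start: joints at [1.117, 0.264, 1.604, -0, 1.274, -0.037], TCP at [0.273, 0.617, 0.231] pointing down, gripper open.
Joint ranges: [-2.63, 2.63], [-0.94, 2.18], [0.31, 2.57], [-1.31, 4.45], [0, 2.66], [-2.55, 2.55]. Speed limits (rad/s): [2.57, 2.57, 3.14, 3.14, 3.14, 3.14].

## Interface

Orientations are given as a rotation vector (axis times angle).
In Python, from workcell import status, read_camera, workorder, masks_of gives the robot as it stands.
- The arm moves only by the tool drive_tool, never from a script. Its argument "rows" is a list of rows, each a list of 7 numbers: the turn, a rotation vector about the tool's x, y, z in degrees, then the shift along the tool's x, y, z in m, then the opening, from 0 (shut) to 1 (fully open). In form: [[ax, ay, az, tx, ty, tz, claw], ...]. A call has 1 to 8 rows; each row shifts and turns the commanded pose from where the row before left it, along the tool's axes as they then stand; what a row does not reach is not made up. A row lasts 1/12 s, in which the tool goes at most 41.7 mm and 7.16 degrees, less where a joint would pass 70% of its speed; a pose out of reach is approached as far as the arm can. A call is refused whole if a number of a shift passes 0.0417 or a number of a turn 7.16, either way. A call with a gripper value outside its range is refused whole. The fingers move at their own pace and stop on an object; "force" is the grip in N (left out, the last holds). Time passes only in rows, so rows that do not move let the fingers close. It gives the time, the measured TCP pose, the force, the opening and the grip force at its end, in the units of the state.
- status.read_state(): the state, without advancing time (a new reading comes with each control period).
- read_camera(name): name is "side" or "top"; returns a dict with "color" (420x560x3 uint8, red, green, blue), "intrinsics" (3x3 intrinsics, pixels), "world_from_camera" (4x4, takes a point from camera to world coordinates). Camera axes: x right, y up, looking along -z (the intrinsics and any distortion apply to the point x, -y, -z); pixel columns grow to the right and rows downward; lengths in m; the calibration is good to about 2 mm. A picture is of the moment at which its call begins. There is no depth.
- workorder.finish_job(): hands the job in; it is judged then, once.
Trained networks look in a picture, given as the dict that the camera call returned (one of the last four; its "shot" number tells which), for a name from the list of things; names that differ only in an ending like _2 or _b are one class to them, and where a whole thing is asked for, a point or a joint stands for the part that bears it (a point fixed in the world has none). Each returns a list of dicts, best first, with "score" (0 to 1); they miss things now and then, are a little off and sometimes report something else, mostly with a low value. They report only what shows in the picture. A call takes as long as a camera call. They do not tell look-alikes from the thing itself.
- masks_of(picture, name): "mask" (420x560 bool, what is visible of it) and "bbox" ([left, top, right, bottom] in pixels, round what is visible of it).
The state is a dict: "time": time; "q": joint angles; "joint_vel": joint speeds; "joint_torque": joint torques, N m; "tool_pos": TCP position; "tcp_rot": TCP orientation; "wrist_force": force on the tool from outside, world axes, zero at the start; "torque": the same for the moment, N m; "width": opening from 0.0 (shut) to 1.0 (fully open); "grip_force": force on a finger pad.
Only numpy, scipy, OpenCV 4.12 (cv2) and the standard library are available. Lean on these libraries where they do the work, as an engineer would, in place of code of your own. Each camera call takes 0.05 s, during which the arm holds its last target. There are 200 camera calls.

## Task

The gate at the foot of the bead chute creeps open by itself. Take the olive-wood wedge and, with it flat on the bench, push its thin nose under the gate so that the gate is fully shut, then tap it further in bit by bit until the gate has ridden up about 3 mm on its hinge pins and is jammed tight. Do not force the gate up more than 6 mm, then let go of the wedge, and leave the jar, tin box, dish and tassel cap where they are.

Things in the scene. Friction and masses are not known exactly. Their poses are not given: they have to be found in the camera images.
- chute: Fixed brass bead trough on walnut cheeks, 172 mm wide (y), 143 mm deep, about 115 mm high. Origin on the bench under the middle of the shut gate's front face; +x points into the chute, away from the robot, z up. Two gate posts, 82 mm tall, leave 144 mm clear between them (centred on y = 0). Below the trough there is free room 20 mm high, 140 mm deep for the wedge's nose.
- gate_hinge (a point): Foot of the gate's upright hinge pin, on the bench: 6 mm in x and +65 mm in y from the chute's origin, beside the left post as the robot sees it. The gate reaches from here along the chute's -y. Axes as the chute's.
- gate (a joint): Swing of the walnut gate, rad: 0 = fully shut (it stops there), growing as it opens out towards the robot. A panel 128 mm wide, 55 mm tall, 12 mm thick, 0.32 kg; lower edge 10 mm over the bench, top at 65 mm. Under 1 N at its free end shuts it, but a weak spring makes it creep open to about 0.2 rad if nothing holds it.
- gate_lift (a joint): How far the gate has ridden up on its hinge pin, in m: 0 = down. It lifts without tilting, against its weight (3.4 N) and a spring of 1.5 N per mm; the pin ends at 0.009.
- gate_edge (a point): A point on the gate's lower front edge, 90 mm from the hinge pin, 10 mm over the bench (it swings and lifts with the gate). Its axes are the gate's: x into the chute when shut.
- wedge: Loose olive-wood wedge, 145 x 30 mm, about 0.09 kg, lying flat left or right of the chute. Origin: centre of the underside; +x to the thin nose, z up. The ramp takes the front 110 mm: 4 mm high at the nose (x = 72.5 mm), evenly up to 20 mm (x = -37.5 mm); behind it a block 35 mm long, 28 mm high to hold it by. Pushing it home under the gate takes 4 to 20 N; let go, it stays jammed.
- wedge_grip (a point): Middle of the wedge's block: 55 mm behind the wedge's origin, 14 mm over its underside; the block is 30 mm across (wedge y).
- wedge_nose (a point): Middle of the lower edge of the wedge's nose.
- bead_jar: Bystander: corked turquoise glass jar of amber beads, 80 mm across, 102 mm tall. Origin: centre of its underside.
- tin_box: Bystander: open tin box with a pushed-back lid, 85 x 120 x 48 mm. Origin: centre of its underside.
- clay_dish: Bystander: shallow clay dish, 110 mm across, 26 mm high. Origin: centre of its underside.
- tassel_cap: Bystander: carved olive-wood tassel cap, 46 mm across, 52 mm tall, on the other side of the chute from the wedge. Origin: centre of its underside.
Not all that is in view belongs to the job. Of the things like the chute, leave any that is orange; of the rest the smaller one is meant. Leave any grey look-alike of the wedge alone.

How it is judged:
By the outcome, as a careful person would: the job done as asked, in the order asked, and still so for the second after the job is handed in, with the robot touching nothing.
It also fails if it takes over 45 s, if anything falls off the work surface, if the arm or the gripper's body presses on something with over 40 N, if the wrist force passes 120 N, or if a joint passes its speed limit or range.

## Working session

There is one attempt and no reset: what is moved stays moved. The work goes in short steps, Python scripts to look and compute and a tool call to move; the robot and the scene stay as the last step left them, time stands still between calls to the robot, and variables do not carry over. Pictures are saved under pics/ and viewed, at most 10 in all, crops included, and the job is handed in when it is done.

Besides the shell and the picture viewer there is one more tool, called after "Request:" as name([rows], argument=value, ...), one row to a line, values as JSON. drive_tool: Moves the arm, as the interface text tells. Its arguments: {"type":"object","properties":{"rows":{"type":"array"},"force":{"type":"number"}},"required":["rows"]}

```bash
mkdir -p pics; cat > h.py <<'E'
import numpy as np, cv2
from scipy.spatial.transform import Rotation as R
from workcell import status, read_camera, workorder, masks_of
def save(p,n): cv2.imwrite('pics/'+n,p['color'][:,:,::-1])
def ray(p,uv,z):
    K=np.array(p['intrinsics']);T=np.array(p['world_from_camera'])
    d=np.linalg.inv(K)@[uv[0],uv[1],1.]; d=T[:3,:3]@(d*[1,-1,-1]); o=T[:3,3]
    return o+d*(z-o[2])/d[2]
def proj(p,X):
    K=np.array(p['intrinsics']);T=np.array(p['world_from_camera'])
    c=T[:3,:3].T@(np.array(X)-T[:3,3]); c=K@(c*[1,-1,-1]); return c[:2]/c[2]
E
python3 - <<'E'
from h import *
for n in ['top','side']:
    p=read_camera(n); save(p,n+'0.png'); print(n,[k for k in p],np.round(p['world_from_camera'],3).tolist(),np.round(p['intrinsics'],1).tolist())
    for o in ['chute','gate','wedge','tassel_cap','bead_jar','tin_box','clay_dish']:
        print(o,[(round(m['score'],2),np.round(m['bbox']).tolist()) for m in masks_of(p,o)])
print(status.read_state())
E
```

```text
top ['color', 'intrinsics', 'world_from_camera', 'shot'] [[-0.012, 0.997, -0.072, 0.373], [-1.0, -0.011, 0.005, -0.002], [0.004, 0.072, 0.997, 1.09], [0.0, 0.0, 0.0, 1.0]] [[408.6, 0.0, 273.4], [0.0, 408.6, 211.9], [0.0, 0.0, 1.0]]
chute [(0.97, [86.0, 253.0, 199.0, 349.0]), (0.89, [211.0, 79.0, 292.0, 176.0]), (0.67, [270.0, 190.0, 353.0, 272.0])]
gate [(0.93, [107.0, 326.0, 176.0, 346.0]), (0.77, [225.0, 135.0, 261.0, 176.0]), (0.65, [281.0, 240.0, 328.0, 265.0]), (0.63, [212.0, 78.0, 293.0, 174.0])]
wedge [(0.81, [158.0, 155.0, 176.0, 212.0]), (0.67, [80.0, 158.0, 127.0, 204.0])]
tassel_cap [(0.75, [362.0, 169.0, 378.0, 182.0]), (0.52, [224.0, 137.0, 260.0, 174.0])]
bead_jar []
tin_box [(0.8, [360.0, 84.0, 418.0, 131.0])]
clay_dish [(0.77, [411.0, 250.0, 452.0, 294.0])]
side ['color', 'intrinsics', 'world_from_camera', 'shot'] [[-0.939, 0.254, -0.232, 0.087], [-0.343, -0.712, 0.613, 0.899], [-0.009, 0.655, 0.756, 1.157], [0.0, 0.0, 0.0, 1.0]] [[469.8, 0.0, 274.3], [0.0, 469.8, 205.3], [0.0, 0.0, 1.0]]
chute [(0.89, [160.0, 162.0, 238.0, 231.0]), (0.59, [259.0, 152.0, 304.0, 220.0]
[... 296 characters left out ...]
240.0, 146.0])]
clay_dish []
{'time': 0.8, 'q': array([ 1.11709456e+00,  2.63860349e-01,  1.60392669e+00, -3.59405560e-05,
        1.27371463e+00, -3.68627238e-02]), 'joint_vel': array([ 0.00026609,  0.00092789, -0.00066636,  0.00212671,  0.00096962,
       -0.0021612 ]), 'joint_torque': array([-1.77034854e-03, -5.14968252e+01, -3.67701745e+01, -2.15703353e-04,
        4.01417337e-04, -1.03855638e-05]), 'tool_pos': array([0.27329054, 0.61723158, 0.23134613]), 'tcp_rot': array([6.50011505e-01, 3.07355513e+00, 1.25518552e-04]), 'wrist_force': array([-0.43036645, -0.51929668,  0.48915609]), 'torque': array([-0.01464328, -0.02945262,  0.00349026]), 'grip_force': 0.0, 'width': 0.9996913902444864}
```

View pics/top0.png

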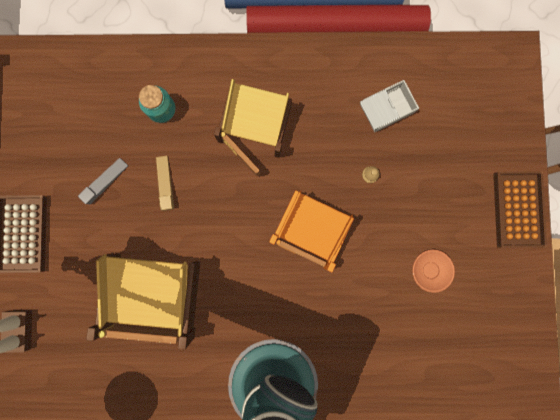

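View pics/side0.png

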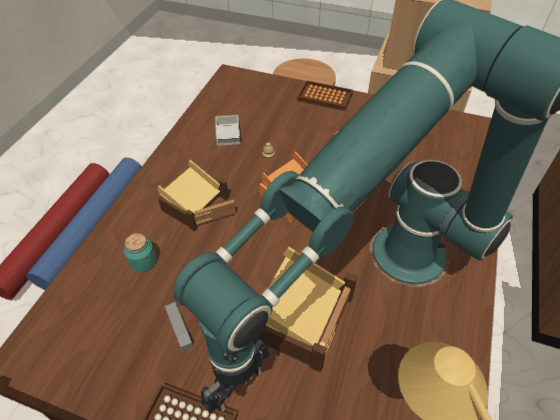

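Candidates for the chute: top-view (251,127) yellow brass, (142,300) yellow brass but larger, (312,231) orange. The target is the smaller brass one at (251,127). Wedge: (166,183) is olive and (103,181) is grey, so I take the olive one. I'll confirm both in a crop.

```bash
python3 - <<'E'
from h import *
p=read_camera('top'); c=p['color'][70:220,70:300,::-1]
np.savez('top.npz',**{k:np.array(p[k]) for k in ('color','intrinsics','world_from_camera')})
cv2.imwrite('pics/crop1.png',cv2.resize(c,None,fx=3.47,fy=3.47,interpolation=cv2.INTER_CUBIC))
for m in masks_of(p,'wedge'):
    mk=m['mask'].astype(np.uint8); cs=max(cv2.findContours(mk,0,1)[0],key=cv2.contourArea)
    r=cv2.boxPoints(cv2.minAreaRect(cs)); print(m['score'],r.tolist(),[np.round(ray(p,x,0.01),4).tolist() for x in r], p['color'][m['mask']].mean(0))
E
```

```text
0.74 [[155.7674102783203, 156.61993408203125], [169.01295471191406, 155.48458862304688], [173.5664520263672, 208.60858154296875], [160.32090759277344, 209.74392700195312]] [[0.6023, 0.3048, 0.01], [0.605, 0.2694, 0.01], [0.4624, 0.2565, 0.01], [0.4598, 0.2915, 0.01]] [195.51060606 161.93939394 107.30909091]
```

View pics/crop1.png

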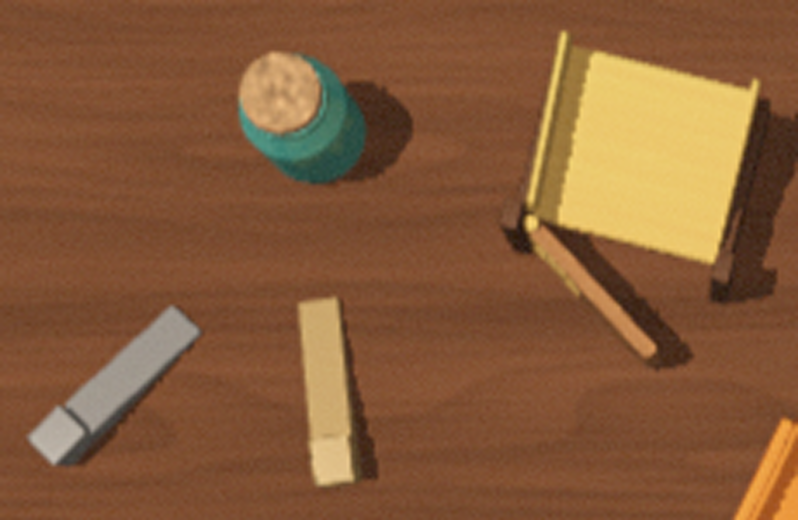

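The crop confirms both. The brass chute with the open gate is at about (251,127), with its free gate end at (257,171). The olive wedge has its nose at (162,156) and its block at (166,203). The grey one at (103,181) stays. Next I'll fit the poses.

```bash
python3 - <<'E'
from h import *
p=dict(np.load('top.npz'))
f=lambda x,y,z:ray(p,((x+.5)/3.47+70-.5,(y+.5)/3.47+70-.5),z)
for n,a in dict(noseL=(298,302,.004),noseR=(340,297,.004),bfL=(311,437,.028),bfR=(352,433,.028),brL=(313,487,.028),brR=(355,482,.028),
 postL=(513,213,.082),postR=(722,268,.082),tbl=(563,33,.115),tbr=(757,83,.115),hinge=(531,222,.075),gfree=(651,352,.065)).items(): print(n,np.round(f(*a),4))
d=f(722,268,.082)-f(513,213,.082); print('post sep',np.linalg.norm(d),np.degrees(np.arctan2(d[0],-d[1])))
d=f(757,83,.115)-f(563,33,.115); print('back sep',np.linalg.norm(d),np.degrees(np.arctan2(d[0],-d[1])))
s=status.read_state(); print(R.from_rotvec(s['tcp_rot']).as_matrix().round(3))
q=read_camera('side'); np.savez('side.npz',**{k:np.array(q[k]) for k in ('color','intrinsics','world_from_camera')})
cv2.imwrite('pics/side1.png',cv2.resize(q['color'][100:360,120:360,::-1],None,fx=2.3,fy=2.3,interpolation=cv2.INTER_CUBIC))
E
```

```text
noseL [0.6035 0.3071 0.004 ]
noseR [0.607  0.2747 0.004 ]
bfL [0.4954 0.2896 0.028 ]
bfR [0.4981 0.2588 0.028 ]
brL [0.4577 0.2878 0.028 ]
brR [0.4611 0.2564 0.028 ]
postL [0.6503 0.1303 0.082 ]
postR [ 0.6084 -0.0202  0.082 ]
tbl [0.77   0.0905 0.115 ]
tbr [ 0.7325 -0.0459  0.115 ]
hinge [0.6454 0.1182 0.075 ]
gfree [0.5508 0.0321 0.065 ]
post sep 0.15623008990692033 -15.568776822858895
back sep 0.14142558716957485 -15.382726148613749
[[-0.914  0.405 -0.   ]
 [ 0.405  0.914  0.   ]
 [ 0.     0.    -1.   ]]
```

```bash
cat >> h.py <<'E'
CO=np.array([.6226,.0569,0]);CY=np.radians(-15.5)
def ch(x,y,z): return CO+R.from_euler('z',CY).apply([x,y,z])
E
python3 - <<'E'
from h import *
ims=[]
for n,(x0,x1,y0,y1) in dict(side=(140,260,140,260),top=(200,300,70,190)).items():
    p=dict(np.load(n+'.npz')); s=4 if n=='side' else 4
    im=cv2.resize(p['color'][y0:y1,x0:x1,::-1],None,fx=s,fy=s,interpolation=cv2.INTER_CUBIC)
    t=lambda X:tuple(int(v) for v in ((proj(p,X)-[x0,y0]+.5)*s))
    for y in(-72,-86,72,86): cv2.line(im,t(ch(0,y/1e3,0)),t(ch(0,y/1e3,.082)),(255,0,255),1)
    for z in(0,.082):cv2.line(im,t(ch(0,-.086,z)),t(ch(0,.086,z)),(255,255,0),1)
    cv2.line(im,t(ch(.006,.065,0)),t(ch(.006,.065,.075)),(0,255,0),1)
    a=np.array([np.cos(0.56),-np.sin(.56)])
    for z in(.01,.065):
        g=lambda r,o:ch(.006-r*np.sin(.56)-o*np.cos(.56),.065-r*np.cos(.56)+o*np.sin(.56),z)
        cv2.line(im,t(g(0,.006)),t(g(.128,.006)),(0,0,255),1)
    ims.append(im[:480])
cv2.imwrite('pics/ov.png',np.hstack(ims)[:, :800])
print([i.shape for i in ims])
E
```

```text
[(480, 480, 3), (480, 400, 3)]
```

View pics/ov.png

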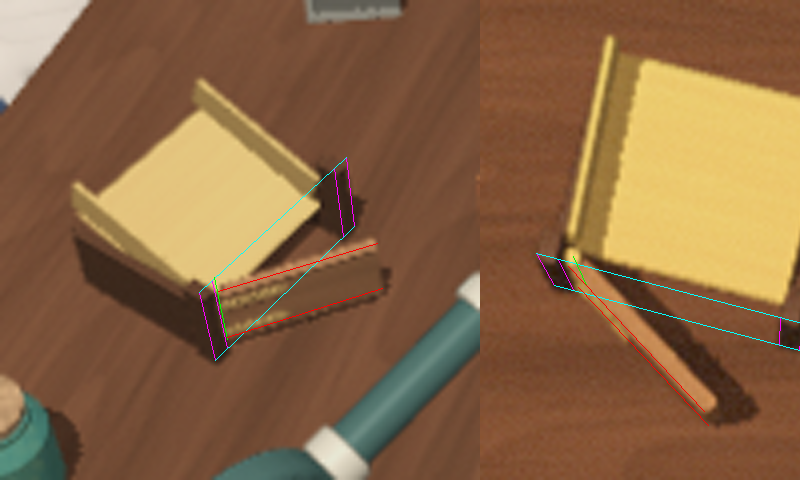

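The overlay agrees with both views. The gate stands open about 0.56 rad, the chute yaw is -15.5°, the wedge yaw is 7°, and the grip point is at (0.478, 0.273). I'll approach now.

Request:
drive_tool([
  [0,0,0,-0.03,-0.022,0.007,1],
  [0,0,0,-0.03,-0.022,0.007,1],
  [0,0,0,-0.03,-0.022,0.007,1],
  [0,0,0,-0.03,-0.022,0.007,1],
  [0,0,0,-0.03,-0.022,0.007,1],
  [0,0,0,-0.03,-0.022,0.007,1],
  [0,0,0,-0.03,-0.022,0.007,1],
  [0,0,0,-0.03,-0.022,0.007,1],
])

```text
time: 1.62
tool_pos: [0.4221, 0.3576, 0.1753]
tcp_rot: [0.649, 3.073, 0.001]
wrist_force: [1.0, 0.4, -0.2]
width: 1.002
grip_force: 0.0
```

Request:
drive_tool([
  [0,0,0,-0.029,-0.0185,0.015,1],
  [0,0,0,-0.029,-0.0185,0.015,1],
  [0,0,0,-0.029,-0.0185,0.015,1],
  [0,0,-6.2,0,0,0,1],
  [0,0,-6.2,0,0,0,1],
  [0,0,-6.2,0,0,0,1],
  [0,0,-6.2,0,0,0,1],
  [0,0,-6.2,0,0,0,1],
])

```text
time: 2.28
tool_pos: [0.4788, 0.2729, 0.1304]
tcp_rot: [-0.202, 3.135, 0.0]
wrist_force: [1.1, 0.5, 0.0]
width: 0.999
grip_force: 0.0
```

```bash
cat >> h.py <<'E'
def to(x,y,z,yaw):
    "yaw: world angle of tool -x (=wedge +x), deg"
    s=status.read_state(); M=R.from_rotvec(s['tcp_rot']).as_matrix()
    c=np.degrees(np.arctan2(-M[1,0],-M[0,0])); 
    N=R.from_euler('z',np.radians(yaw-c)).as_matrix()@M
    print('t',round(s['time'],2),'pos',s['tool_pos'].round(4),'yaw',c.round(2),'tilt',M[:,2].round(3),'F',s['wrist_force'].round(1),'w',round(s['width'],3),'g',s['grip_force'],'q',s['q'].round(2))
    print('turn z',round(-(yaw-c),2),'then',(N.T@(np.array([x,y,z])-s['tool_pos'])).round(4),'| before turn',(M.T@(np.array([x,y,z])-s['tool_pos'])).round(4))
E
python3 -c "
from h import *
to(.478,.273,.003,7)
p=read_camera('top');save(p,'t2.png')
for m in masks_of(p,'wedge'): print(m['score'],m['bbox'])"
```

```text
t 2.28 pos [0.4788 0.2729 0.1304] yaw 7.39 tilt [ 0.  0. -1.] F [1.1 0.5 0. ] w 0.999 g 0.0 q [ 0.47  0.12  1.97  0.    1.05 -1.23]
turn z 0.39 then [0.0008 0.0002 0.1274] | before turn [0.0008 0.0002 0.1274]
0.63 [158.9, 154.9, 174.3, 210.1]
```

Request:
drive_tool([
  [0,0,0.4,0,0,0.035,1],
  [0,0,0,0,0,0.035,1],
  [0,0,0,0,0,0.035,1],
  [0,0,0,0,0,0.0214,1],
  [0,0,0,0,0,0,1],
  [0,0,0,0,0,0,0],
  [0,0,0,0,0,0,0],
  [0,0,0,0,0,0,0],
], force=60)

```text
time: 3.05
tool_pos: [0.4806, 0.2742, 0.0063]
tcp_rot: [-0.183, 3.132, 0.003]
wrist_force: [0.2, 0.2, 0.7]
width: 0.601
grip_force: 0.0
```

Request:
drive_tool([
  [0,0,0,0,0,0,0],
  [0,0,0,0,0,0,0],
  [0,0,0,0,0,0,0],
  [0,0,0,0,0,0,0],
])

```text
time: 3.38
tool_pos: [0.4806, 0.2743, 0.0063]
tcp_rot: [-0.183, 3.132, 0.003]
wrist_force: [0.1, 0.1, 6.4]
width: 0.337
grip_force: 60.0
```

```bash
python3 -c "
from h import *
g=ch(-.2275,-.025,0);print(g)
to(g[0],g[1],.03,-15.5)
p=read_camera('top');cv2.imwrite('pics/t3.png',cv2.resize(p['color'][130:230,70:270,::-1],None,fx=3.5,fy=3.5))"
```

```text
[0.39669311 0.09360597 0.        ]
t 3.38 pos [0.4806 0.2743 0.0063] yaw 6.7 tilt [ 0.004  0.002 -1.   ] F [0.1 0.1 6.4] w 0.337 g 59.96747016906738 q [ 0.47  0.28  2.05  0.    0.81 -1.21]
turn z 22.2 then [ 0.0324 -0.1965 -0.0242] | before turn [ 0.1043 -0.1696 -0.0244]
```

View pics/t3.png

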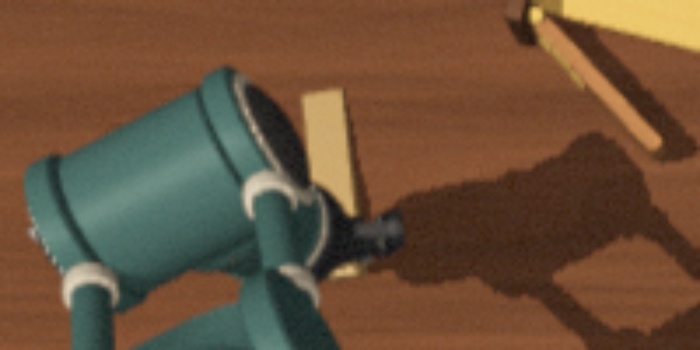

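The olive wedge is gripped by its block, with its nose free at about (163,156). I'll lift it and carry it to the start pose.

Request:
drive_tool([
  [0,0,0,0,0,-0.025,0],
  [0,0,0,0.021,-0.034,0,0],
  [0,0,0,0.021,-0.034,0,0],
  [0,0,0,0.021,-0.034,0,0],
  [0,0,0,0.021,-0.034,0,0],
  [0,0,0,0.0203,-0.0336,0,0],
  [0,0,5.55,0,0,0,0],
  [0,0,5.55,0,0,0,0],
])

```text
time: 4.1
tool_pos: [0.3933, 0.0905, 0.0289]
tcp_rot: [-0.133, -3.138, 0.0]
wrist_force: [1.1, 1.5, -0.6]
width: 0.34
grip_force: 59.2
```

Request:
drive_tool([
  [0,0,5.55,0,0,0,0],
  [0,0,5.55,0,0,0,0],
  [0,0,0,0,0,0,0],
  [0,0,0,0,0,0,0],
])

```text
time: 4.43
tool_pos: [0.395, 0.0925, 0.0293]
tcp_rot: [0.419, 3.113, 0.0]
wrist_force: [-0.1, 0.3, -0.8]
width: 0.339
grip_force: 59.2
```

```bash
python3 -c "
from h import *
g=ch(-.2275,-.025,0);to(g[0],g[1],.0063,-15.5)
p=read_camera('top');cv2.imwrite('pics/t4.png',cv2.resize(p['color'][70:230,180:330,::-1],None,fx=3.7,fy=3.7,interpolation=cv2.INTER_CUBIC))
np.savez('top4.npz',**{k:np.array(p[k]) for k in ('color','intrinsics','world_from_camera')})"
```

```text
t 4.43 pos [0.395  0.0925 0.0293] yaw -15.34 tilt [ 0.001  0.    -1.   ] F [-0.1  0.3 -0.8] w 0.339 g 59.157854318618774 q [ 0.17 -0.02  2.34 -0.    0.82 -1.13]
turn z 0.16 then [-0.0013  0.0015  0.023 ] | before turn [-0.0013  0.0015  0.023 ]
```

View pics/t4.png

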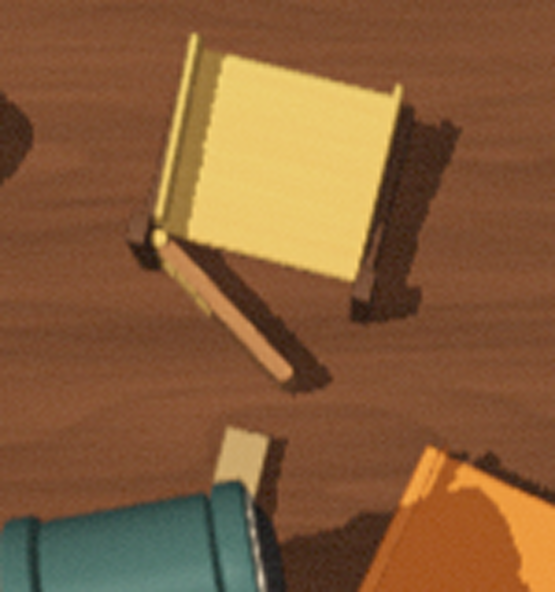

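```bash
python3 -c "
from h import *
p=dict(np.load('top4.npz'));s=status.read_state()
for q in [(231,427),(271,437)]:
    X=ray(p,((q[0]+.5)/3.7+179.5,(q[1]+.5)/3.7+69.5),.027); print(X,R.from_euler('z',-CY).apply(X-CO), 'tcp->nose',np.linalg.norm((X-s['tool_pos'])[:2]))
print(R.from_euler('z',-CY).apply(s['tool_pos']-CO))"
```

```text
[0.52086897 0.07350957 0.027     ] [-0.10246984 -0.01118095  0.027     ] tcp->nose 0.12734961062519673
[0.51342284 0.04525763 0.027     ] [-0.10209515 -0.04039527  0.027     ] tcp->nose 0.1275622133075062
[-0.2288966  -0.02648446  0.02920252]
```

Request:
drive_tool([
  [0,0,0,0,0,0.012,0],
  [0,0,0,0,0,0.0115,0],
  [0,0,0,0,0,0,0],
  [0,0,0,0,0,0,0],
])

```text
time: 4.82
tool_pos: [0.395, 0.0927, 0.0054]
tcp_rot: [0.42, 3.113, -0.0]
wrist_force: [0.6, 0.0, 0.1]
width: 0.338
grip_force: 59.1
```

Request:
drive_tool([
  [0,0,0,-0.02,0,0.001,0],
  [0,0,0,-0.02,0,0,0],
  [0,0,0,-0.02,0,0,0],
  [0,0,0,-0.01,0,0,0],
  [0,0,0,-0.007,0,0,0],
  [0,0,0,0,0,0,0],
])

```text
time: 5.32
tool_pos: [0.47, 0.0718, 0.0045]
tcp_rot: [0.423, 3.112, 0.0]
wrist_force: [-0.9, 0.3, 0.4]
width: 0.335
grip_force: 60.5
```

Request:
drive_tool([
  [0,0,0,-0.006,0,0,0],
  [0,0,0,-0.006,0,0,0],
  [0,0,0,-0.006,0,0,0],
  [0,0,0,-0.006,0,0,0],
  [0,0,0,-0.006,0,0,0],
  [0,0,0,-0.006,0,0,0],
  [0,0,0,0,0,0,0],
])

```text
time: 5.9
tool_pos: [0.5017, 0.0626, 0.0043]
tcp_rot: [-0.422, -3.109, 0.001]
wrist_force: [-4.9, 1.0, 9.5]
width: 0.337
grip_force: 61.8
```

```bash
python3 -c "
from h import *
g=ch(-.0655-.001,-.0265,0);to(g[0],g[1],.0055,-15.4)
a=read_camera('top');b=read_camera('side')
np.savez('s5.npz',**{k:np.array(b[k]) for k in ('color','intrinsics','world_from_camera')})
f=lambda c,s:cv2.resize(c[:,:,::-1],(400,400),interpolation=cv2.INTER_CUBIC)
cv2.imwrite('pics/p5.png',np.hstack([f(a['color'][80:200,190:310],0),f(b['color'][150:250,150:250],0)]))"
```

```text
t 5.9 pos [0.5017 0.0626 0.0043] yaw -15.46 tilt [-0.004  0.    -1.   ] F [-4.9  1.   9.5] w 0.337 g 61.81726098060608 q [ 0.07  0.21  2.15  0.    0.79 -1.23]
turn z -0.06 then [-0.0515  0.0003 -0.0014] | before turn [-0.0515  0.0003 -0.0014]
```

View pics/p5.png

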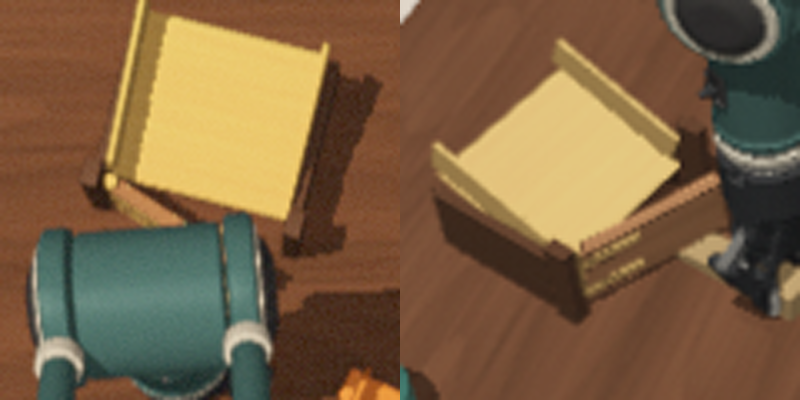

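The left panel (top view) shows the gate swinging shut. The right panel (side view) shows the wedge nose going in under the gate near its free end. I'll continue slowly.

Request:
drive_tool([
  [0,0,0,-0.005,0,-0.0005,0],
  [0,0,0,-0.005,0,0,0],
  [0,0,0,-0.005,0,0,0],
  [0,0,0,-0.005,0,0,0],
  [0,0,0,-0.005,0,0,0],
  [0,0,0,-0.005,0,0,0],
  [0,0,0,0,0,0,0],
])

```text
time: 6.58
tool_pos: [0.531, 0.0543, 0.0043]
tcp_rot: [-0.422, -3.11, 0.001]
wrist_force: [-4.4, -0.1, 5.2]
width: 0.336
grip_force: 61.2
```

```bash
python3 -c "
from h import *
g=ch(-.0655-.001,-.0265,0);to(g[0],g[1],.0055,-15.4)
a=read_camera('top');b=read_camera('side')
np.savez('s6.npz',**{k:np.array(b[k]) for k in ('color','intrinsics','world_from_camera')})
f=lambda c,s:cv2.resize(c[:,:,::-1],(400,400),interpolation=cv2.INTER_CUBIC)
cv2.imwrite('pics/p6.png',np.hstack([f(a['color'][80:200,190:310],0),f(b['color'][150:250,150:250],0)]))"
```

```text
t 6.58 pos [0.531  0.0543 0.0043] yaw -15.47 tilt [-0.003 -0.    -1.   ] F [-4.4 -0.1  5.2] w 0.336 g 61.24552130699158 q [ 0.06  0.25  2.09 -0.    0.8  -1.25]
turn z -0.07 then [-0.0211  0.0004 -0.0012] | before turn [-0.0211  0.0005 -0.0012]
```

View pics/p6.png

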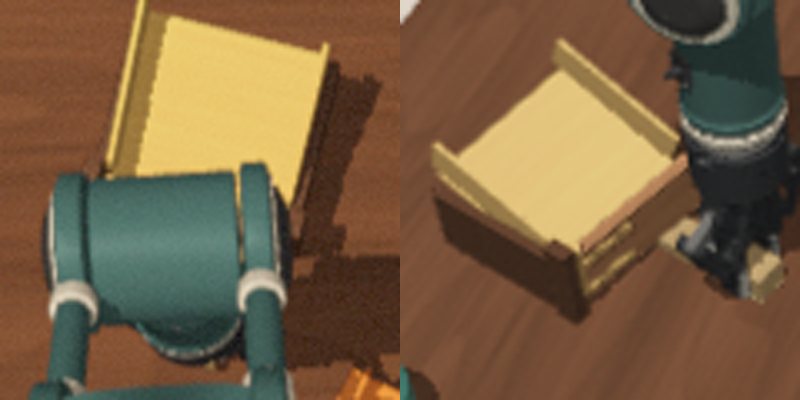

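Request:
drive_tool([
  [0,0,0,-0.002,0,0,0],
  [0,0,0,0,0,0,0],
])

```text
time: 6.85
tool_pos: [0.5327, 0.0539, 0.0043]
tcp_rot: [-0.423, -3.11, 0.001]
wrist_force: [-4.5, -0.2, 3.9]
width: 0.342
grip_force: 60.9
```

Request:
drive_tool([
  [0,0,0,-0.002,0,0,0],
  [0,0,0,0,0,0,0],
])

```text
time: 7.02
tool_pos: [0.5351, 0.0533, 0.0043]
tcp_rot: [-0.423, -3.111, 0.001]
wrist_force: [-4.7, -0.2, 2.6]
width: 0.337
grip_force: 60.8
```

Request:
drive_tool([
  [0,0,0,-0.002,0,0,0],
  [0,0,0,0,0,0,0],
])

```text
time: 7.18
tool_pos: [0.5374, 0.0527, 0.0044]
tcp_rot: [-0.423, -3.111, 0.0]
wrist_force: [-5.2, 0.4, 1.5]
width: 0.335
grip_force: 60.6
```

Request:
drive_tool([
  [0,0,0,-0.002,0,0,0],
  [0,0,0,0,0,0,0],
])

```text
time: 7.35
tool_pos: [0.5385, 0.0525, 0.0043]
tcp_rot: [-0.423, -3.109, 0.0]
wrist_force: [-6.0, 1.3, 3.9]
width: 0.339
grip_force: 61.0
```

```bash
python3 -c "
from h import *
g=ch(-.0655-.001,-.0265,0);to(g[0],g[1],.0055,-15.4)
b=read_camera('side')
np.savez('s7.npz',**{k:np.array(b[k]) for k in ('color','intrinsics','world_from_camera')})
print([ (m['score'],m['bbox']) for m in masks_of(b,'gate')])
"
```

```text
t 7.35 pos [0.5385 0.0525 0.0043] yaw -15.48 tilt [-0.004  0.    -1.   ] F [-6.   1.3  3.9] w 0.339 g 61.01171135902405 q [ 0.05  0.27  2.07  0.    0.81 -1.25]
turn z -0.08 then [-0.0134  0.0002 -0.0012] | before turn [-0.0134  0.0003 -0.0012]
[(0.73, [197.2, 190.0, 222.3, 228.4]), (0.68, [292.3, 183.8, 323.1, 215.0]), (0.63, [321.0, 290.7, 349.4, 349.3])]
```

```bash
cat >> h.py <<'E'
from scipy.optimize import least_squares
from scipy.ndimage import map_coordinates, gaussian_filter
def gp(r,th,z,o=.006): return ch(.006-r*np.sin(th)-o*np.cos(th),.065-r*np.cos(th)+o*np.sin(th),z)
def grab(n=8):
    ps=[read_camera('side') for _ in range(n)]
    return dict(ps[0],color=np.mean([p['color'] for p in ps],0))
def gatefit(p,th,rmax,show=False):
    im=np.asarray(p['color'],float).mean(2); out=[]; L=0; uv=[]
    d=np.arange(-4,4.01,.1)
    for it in range(4):
        rs=np.linspace(.015,rmax,30); uv=[]
        for r in rs:
            u,v=proj(p,gp(r,th,.065+L)); pr=map_coordinates(gaussian_filter(im,.6),[v+d,u+0*d],order=3)
            g=np.gradient(pr,d); w=np.where(abs(d)<(3.5 if it==0 else 1.8),-g,0); i=w.argmax(); uv.append((u,v+d[i],w[i]))
        uv=np.array(uv)
        f=lambda x:[np.interp(0,[0],[0])+proj(p,gp(r,x[0],.065+x[1]/1e3))[1]+0*u for r,u in zip(rs,uv[:,0])]
        def res(x):
            P=np.array([proj(p,gp(r,x[0],.065+x[1]/1e3)) for r in (.01,.12)])
            k=(P[1,1]-P[0,1])/(P[1,0]-P[0,0]); return P[0,1]+k*(uv[:,0]-P[0,0])-uv[:,1]
        s=least_squares(res,[th,L*1e3],loss='soft_l1',f_scale=.3); th,L=s.x[0],s.x[1]/1e3
    return round(th,3),round(L*1e3,2),'rms',round(np.median(abs(res(s.x))),2),'grad',uv[:,2].mean().round(1)
E
python3 -c "
from h import *
for n,th,rm in (('side',.56,.11),('s5',.33,.07),('s6',.05,.07),('s7',0,.06)):
    print(n,gatefit(dict(np.load(n+'.npz')),th,rm))
print('avg',gatefit(grab(),0,.06),gatefit(grab(),0,.05))
"
```

```text
side (np.float64(0.571), np.float64(-5.53), 'rms', np.float64(0.11), 'grad', np.float64(30.4))
s5 (np.float64(0.33), np.float64(-4.49), 'rms', np.float64(0.1), 'grad', np.float64(25.5))
s6 (np.float64(0.074), np.float64(-3.32), 'rms', np.float64(0.1), 'grad', np.float64(25.1))
s7 (np.float64(-0.014), np.float64(-4.04), 'rms', np.float64(0.1), 'grad', np.float64(25.0))
avg (np.float64(-0.013), np.float64(-4.01), 'rms', np.float64(0.08), 'grad', np.float64(24.9)) (np.float64(-0.022), np.float64(-4.35), 'rms', np.float64(0.1), 'grad', np.float64(24.8))
```

Request:
drive_tool([
  [0,0,0,-0.002,0,0,0],
  [0,0,0,0,0,0,0],
])

```text
time: 8.42
tool_pos: [0.5398, 0.0521, 0.0043]
tcp_rot: [-0.422, -3.108, 0.0]
wrist_force: [-9.0, 2.0, 6.1]
width: 0.334
grip_force: 61.3
```

Request:
drive_tool([
  [0,0,0,-0.002,0,0,0],
  [0,0,0,0,0,0,0],
])

```text
time: 8.58
tool_pos: [0.5414, 0.0517, 0.0043]
tcp_rot: [-0.422, -3.107, 0.0]
wrist_force: [-10.1, 2.2, 6.2]
width: 0.336
grip_force: 61.4
```

Request:
drive_tool([
  [0,0,0,-0.002,0,0,0],
  [0,0,0,0,0,0,0],
  [0,0,0,0,0,0,0],
])

```text
time: 8.83
tool_pos: [0.543, 0.0512, 0.0043]
tcp_rot: [-0.422, -3.107, 0.0]
wrist_force: [-10.2, 3.7, 7.3]
width: 0.338
grip_force: 61.5
```

```bash
python3 -c "
from h import *
g=ch(-.0655-.001,-.0265,0);to(g[0],g[1],.0055,-15.4)
p=grab();print('avg',gatefit(p,0,.06),gatefit(p,0,.05))
np.savez('s8.npz',**{k:np.array(p[k]) for k in ('color','intrinsics','world_from_camera')})
a=dict(np.load('s7.npz'));f=lambda c:np.asarray(c,float).mean(2)[196:236,194:216].astype('float32')
for box in ((205,232,197,212),(150,195,160,200)):
  y0,y1,x0,x1=box;f=lambda c:cv2.resize(np.asarray(c,float).mean(2)[y0:y1,x0:x1].astype('float32'),None,fx=4,fy=4,interpolation=cv2.INTER_CUBIC)
  W=np.eye(2,3,dtype='float32');print(cv2.findTransformECC(f(a['color']),f(p['color']),W,0,(3,200,1e-6),None,5))
u=proj(p,gp(.03,0,.065));print('px/mm',proj(p,gp(.03,0,.066))-u)
"
```

```text
t 8.83 pos [0.543  0.0512 0.0043] yaw -15.48 tilt [-0.006  0.001 -1.   ] F [-10.2   3.7   7.3] w 0.338 g 61.498199701309204 q [ 0.05  0.27  2.06  0.    0.81 -1.25]
turn z -0.08 then [-0.0087  0.0002 -0.0012] | before turn [-0.0087  0.0002 -0.0012]
avg (np.float64(-0.012), np.float64(-3.63), 'rms', np.float64(0.09), 'grad', np.float64(25.3)) (np.float64(-0.011), np.float64(-3.56), 'rms', np.float64(0.1), 'grad', np.float64(25.2))
(0.9691212047308158, array([[ 1.        ,  0.        ,  0.08164932],
       [ 0.        ,  1.        , -0.67049044]], dtype=float32))
(0.9999763245658823, array([[ 1.        ,  0.        ,  0.00595464],
       [ 0.        ,  1.        , -0.0106118 ]], dtype=float32))
px/mm [-0.04108897 -0.21250547]
```

Request:
drive_tool([
  [0,0,0,-0.002,0,0,0],
  [0,0,0,0,0,0,0],
  [0,0,0,-0.002,0,0,0],
  [0,0,0,0,0,0,0],
])

```text
time: 9.57
tool_pos: [0.546, 0.0503, 0.0043]
tcp_rot: [-0.422, -3.105, 0.0]
wrist_force: [-12.6, 3.8, 10.0]
width: 0.341
grip_force: 61.7
```

Request:
drive_tool([
  [0,0,0,-0.002,0,0,0],
  [0,0,0,0,0,0,0],
  [0,0,0,-0.002,0,0,0],
  [0,0,0,0,0,0,0],
  [0,0,0,0,0,0,0],
])

```text
time: 9.98
tool_pos: [0.5492, 0.0495, 0.0043]
tcp_rot: [-0.422, -3.104, 0.0]
wrist_force: [-15.7, 3.9, 12.0]
width: 0.335
grip_force: 62.0
```

```bash
cat > m.py <<'E'
from h import *
g=ch(-.0655-.001,-.0265,0);to(g[0],g[1],.0055,-15.4)
p=grab();print('avg',gatefit(p,0,.06),gatefit(p,0,.05))
for n in ('s7','s8'):
  a=dict(np.load(n+'.npz'))
  y0,y1,x0,x1=205,232,197,212;f=lambda c:cv2.resize(np.asarray(c,float).mean(2)[y0:y1,x0:x1].astype('float32'),None,fx=4,fy=4,interpolation=cv2.INTER_CUBIC)
  W=np.eye(2,3,dtype='float32');r=cv2.findTransformECC(f(a['color']),f(p['color']),W,0,(3,200,1e-6),None,5);print(n,r[0],'lift since',-r[1][1,2]/4/.2125)
E
python3 m.py
```

```text
t 9.98 pos [0.5492 0.0495 0.0043] yaw -15.48 tilt [-0.009  0.001 -1.   ] F [-15.7   3.9  12. ] w 0.335 g 61.988571882247925 q [ 0.04  0.29  2.04  0.    0.82 -1.26]
turn z -0.08 then [-0.0023  0.0003 -0.0012] | before turn [-0.0023  0.0003 -0.0012]
avg (np.float64(-0.002), np.float64(-2.33), 'rms', np.float64(0.1), 'grad', np.float64(23.1)) (np.float64(-0.007), np.float64(-2.47), 'rms', np.float64(0.08), 'grad', np.float64(20.8))
s7 0.9239765943252221 lift since 2.5116222
s8 0.9365340409553807 lift since 1.279471
```

Request:
drive_tool([
  [0,0,0,-0.002,0,-0.0005,0],
  [0,0,0,0,0,0,0],
  [0,0,0,-0.002,0,0,0],
  [0,0,0,0,0,0,0],
])

```text
time: 10.72
tool_pos: [0.5528, 0.0483, 0.0043]
tcp_rot: [-0.422, -3.103, 0.0]
wrist_force: [-14.8, 3.5, 9.4]
width: 0.335
grip_force: 61.6
```

Request:
drive_tool([
  [0,0,0,-0.002,0,0,0],
  [0,0,0,0,0,0,0],
  [0,0,0,-0.002,0,0,0],
  [0,0,0,0,0,0,0],
  [0,0,0,0,0,0,0],
])

```text
time: 11.13
tool_pos: [0.556, 0.0474, 0.0043]
tcp_rot: [-0.421, -3.102, 0.0]
wrist_force: [-16.6, 4.1, 10.8]
width: 0.334
grip_force: 61.9
```

```bash
python3 m.py; python3 -c "
from h import *
a=read_camera('top');b=read_camera('side')
f=lambda c:cv2.resize(c[:,:,::-1],(400,400),interpolation=cv2.INTER_CUBIC)
cv2.imwrite('pics/p9.png',np.hstack([f(a['color'][80:200,190:310]),f(b['color'][160:240,180:260])]))"
```

```text
t 11.13 pos [0.556  0.0474 0.0043] yaw -15.48 tilt [-0.011  0.001 -1.   ] F [-16.6   4.1  10.8] w 0.334 g 61.85608506202698 q [ 0.04  0.3   2.03  0.    0.83 -1.26]
turn z -0.08 then [ 0.0048  0.0004 -0.0011] | before turn [ 0.0048  0.0004 -0.0011]
avg (np.float64(0.33), np.float64(21.68), 'rms', np.float64(0.89), 'grad', np.float64(24.2)) (np.float64(0.439), np.float64(23.98), 'rms', np.float64(0.84), 'grad', np.float64(22.8))
s7 0.8391687247262851 lift since 1.6136825
s8 0.9113460736942605 lift since 1.3125975
```

View pics/p9.png

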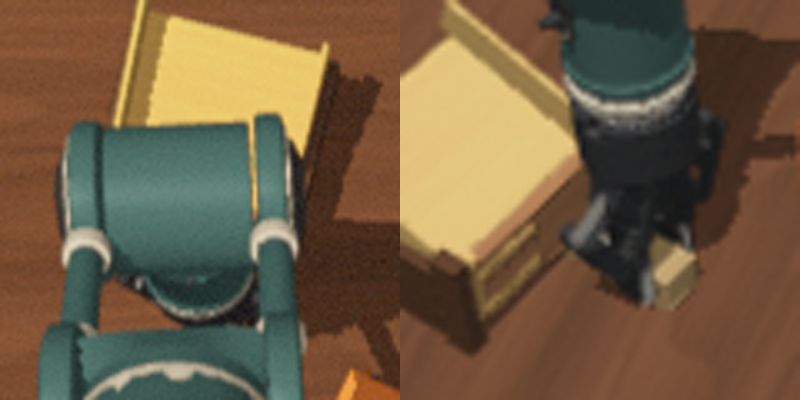

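The left and right panels show the gate shut at the post, with the wedge well under it and the block held at about (234,214) in the side view. One more tap, then I'll release and measure with a clear view.

Request:
drive_tool([
  [0,0,0,-0.002,0,0,0],
  [0,0,0,0,0,0,0],
  [0,0,0,0,0,0,0],
  [0,0,0,0,0,0,0.2],
], force=20)

```text
time: 11.97
tool_pos: [0.5575, 0.047, 0.0043]
tcp_rot: [-0.421, -3.101, 0.001]
wrist_force: [-17.6, 4.7, 12.7]
width: 0.342
grip_force: 62.0
```

Request:
drive_tool([
  [0,0,0,0,0,0,0.6],
  [0,0,0,0,0,0,0.75],
  [0,0,0,0,0,0,0.75],
  [0,0,0,0,0,0,0.75],
  [0,0,0,0.03,0,0,0.75],
  [0,0,0,0.035,0,0,0.75],
  [0,0,0,0.035,0,-0.03,0.75],
  [0,0,0,0.035,0,-0.03,0.75],
])

```text
time: 12.63
tool_pos: [0.4372, 0.0799, 0.0583]
tcp_rot: [-0.424, -3.109, 0.002]
wrist_force: [0.6, -0.2, 0.7]
width: 0.754
grip_force: 0.0
```

```bash
cat > m2.py <<'E'
from h import *
to(.45,.05,.1,-15.5)
p=grab()
for L in (.07,.09,.11): print(gatefit(p,0.01,L))
b=dict(np.load('side.npz')); print('base',[gatefit(b,.56,L) for L in (.07,.09,.11)])
q=read_camera('top')
for m in masks_of(q,'wedge')[:2]: print(m['score'],m['bbox'])
np.savez('t10.npz',color=q['color'],**{k:np.array(q[k]) for k in ('intrinsics','world_from_camera')})
f=lambda c:cv2.resize(np.asarray(c).astype('uint8')[:,:,::-1],(400,400),interpolation=cv2.INTER_CUBIC)
cv2.imwrite('pics/p10.png',np.hstack([f(q['color'][90:210,190:310]),f(p['color'][160:250,180:270])]))
E
python3 m2.py
```

```text
t 12.63 pos [0.4372 0.0799 0.0583] yaw -15.52 tilt [-0.004 -0.001 -1.   ] F [ 0.6 -0.2  0.7] w 0.754 g 0.0 q [ 0.12  0.01  2.24 -0.    0.89 -1.18]
turn z -0.02 then [-0.0202 -0.0254 -0.0417] | before turn [-0.0202 -0.0254 -0.0417]
(np.float64(0.024), np.float64(0.5), 'rms', np.float64(0.11), 'grad', np.float64(23.6))
(np.float64(0.01), np.float64(-0.23), 'rms', np.float64(0.11), 'grad', np.float64(24.9))
(np.float64(-0.0), np.float64(-0.83), 'rms', np.float64(0.1), 'grad', np.float64(25.0))
base [(np.float64(0.577), np.float64(-5.15), 'rms', np.float64(0.19), 'grad', np.float64(28.9)), (np.float64(0.579), np.float64(-5.01), 'rms', np.float64(0.15), 'grad', np.float64(29.8)), (np.float64(0.571), np.float64(-5.53), 'rms', np.float64(0.11), 'grad', np.float64(30.4))]
0.92 [79.1, 157.5, 129.4, 202.4]
0.82 [248.7, 149.0, 265.3, 175.3]
```

```bash
python3 - <<'E'
from h import *
p=dict(np.load('t10.npz'))
im=cv2.resize(p['color'][120:190,220:300,::-1],None,fx=8,fy=8,interpolation=cv2.INTER_CUBIC)
cv2.imwrite('pics/p11.png',im)
E
```

```text
(no output)
```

View pics/p11.png

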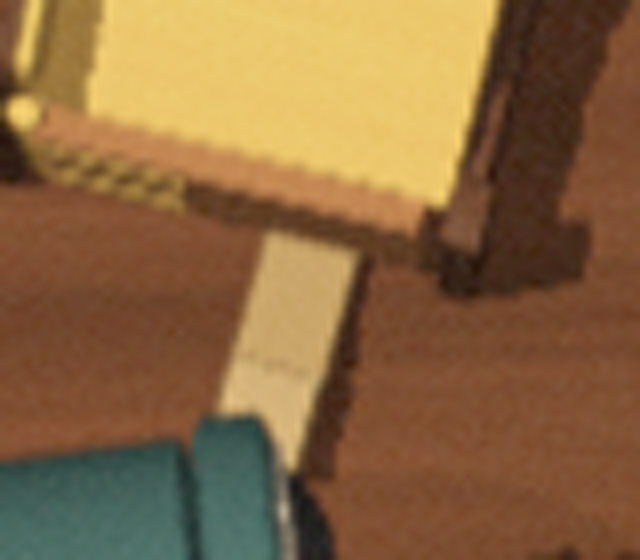

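```bash
python3 - <<'E'
from h import *
p=dict(np.load('t10.npz'))
f=lambda x,y,z:R.from_euler('z',-CY).apply(ray(p,((x+.5)/8+219.5,(y+.5)/8+119.5),z)-CO)
for n,a in dict(block=(278,362,.028),low=(312,241,.013),top=(325,207,.068),low0=(312,241,.010),pL=(240,358,.028),pR=(315,372,.028),shutL=(60,140,.068),shutR=(415,230,.068)).items(): print(n,f(*a).round(4))
E
```

```text
block [-0.0427 -0.0284  0.028 ]
low [ 0.0023 -0.0274  0.013 ]
top [ 0.0023 -0.0335  0.068 ]
low0 [ 0.0029 -0.0272  0.01  ]
pL [-0.0446 -0.016   0.028 ]
pR [-0.0428 -0.041   0.028 ]
shutL [0.0015 0.0533 0.068 ]
shutR [ 0.0025 -0.063   0.068 ]
```

Three checks agree: the block front is 45 mm from the gate (lift about 3.4 mm), the TCP travel gives about 3.3 mm, and the side-view edge fit gives about 3.2 mm. The gate is shut and the wedge is released with the gripper clear, so I'm handing in.

```bash
python3 -c "
from h import *
p=grab(4);print(gatefit(p,0.0,.11));print(workorder.finish_job())"
```

```text
(np.float64(-0.0), np.float64(-0.83), 'rms', np.float64(0.11), 'grad', np.float64(24.9))
the job is handed in; nothing more can be done
None
```

The job is handed in: the olive-wood wedge is jammed flat under the shut gate, which has ridden up about 3.3 mm (my estimate from the camera images and arm travel), the wedge is released, and none of the other objects were touched.

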